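Set up the indexing turntable and load it with motors

ROBOT

A 6-joint arm with a two-finger parallel gripper is mounted at the origin on the work surface. World frame = base frame: x ahead of the robot, y to its left, z up, the work surface at z = 0. Lengths are in m, angles in rad, forces in N, time in s.
With the tool pointing down it reaches from about 0.2 to 0.875 m from the base axis. Payload 3.4 kg.
Tool frame: the origin (TCP) lies between the finger pads; the fingertips stand robot.tip_reach ahead of it and the grasp point (between the pads) lies 2 mm behind it (robot.tip_reach is the distance from the TCP to the fingertips, in m); z points along the fingers, y is the line along which they close (so a half turn about z gives the same grasp; the last joint's range is limited). The gripper opens to 94 mm and grips with 3 to 60 N. Pads are 16 mm wide; open, the fingers measure 119 mm over their backs; the gripper's body (75 mm by 177 mm) begins 78 mm behind the grasp point.
Start: joints at [-1.282, 0.276, 1.505, -0, 1.361, -0.121], TCP at [0.229, -0.527, 0.222] pointing down, gripper open.
Joint ranges: [-2.89, 2.89], [-0.75, 2.08], [0.22, 2.7], [-1.18, 4.32], [0.11, 2.71], [-2.7, 2.7]. Speed limits (rad/s): [2.57, 2.57, 3.14, 3.14, 3.14, 3.14].

INTERFACE

Orientations are given as a rotation vector (axis times angle).
In Python, from rig import robot, viewer, ticket gives the robot as it stands. The module is installed in compiled form; this text tells all that it offers.
- The arm moves only by the tool move_arm, never from a script. Its argument "targets" is one flat list of numbers, 5 for each row, row after row: the shift along the tool's x, y, z in shares of 750 mm (1.0 is 750 mm), then the turn about the tool's z in a scale on which 1.0 is 90 degrees, then the opening, from 0 (shut) to 1 (fully open). A call has 1 to 8 rows; each row is the pose to reach, as a shift and turn from the pose commanded when the call began, along the tool's axes at that moment; what a row does not reach only later rows make up. A row lasts 1/8 s, in which the tool goes at most 62.5 mm and 10.7 degrees, less where a joint would pass 70% of its speed; a pose out of reach is approached as far as the arm can. A shift or turn number past 1, either way, is cut back to 1. A call with a gripper value outside its range is refused whole. The fingers move at their own pace and stop on an object; "squeeze" is the grip in N (left out, the last holds). Time passes only in rows, so rows that repeat a pose let the fingers close. It gives the time, the measured TCP pose, the force, the opening and the grip force at its end, in the units of the state.
- robot.get_obs(): the state, without advancing time (a new reading comes with each control period).
- viewer.capture(name): name is "side" or "top" or "wrist"; returns a dict with "color" (420x560x3 uint8, red, green, blue), "fx", "fy", "cx", "cy" (pixels), "camera_from_world" (4x4, takes a point from world to camera coordinates). Camera axes: x right, y down, z forward; pixel columns grow to the right and rows downward; lengths in m; the calibration is good to about 2 mm. A picture is of the moment at which its call begins. There is no depth.
- ticket.finish_job(): hands the job in; it is judged then, once.
Trained networks look in a picture, given as the dict that the camera call returned (one of the last four; its "shot" number tells which), for a name from the list of things; names that differ only in an ending like _2 or _b are one class to them, and where a whole thing is asked for, a point or a joint stands for the part that bears it (a point fixed in the world has none). Each returns a list of dicts, best first, with "confidence" (0 to 1); they miss things now and then, are a little off and sometimes report something else, mostly with a low value. They report only what shows in the picture. A call takes as long as a camera call.
- viewer.boxes_of(picture, thing): "xyz" ([x, y, z] in m, in the coordinates of the camera as it stood for that picture, good to about 4 mm: the middle of the surface that is visible of it).
The state is a dict: "clock": time; "q": joint angles; "qd": joint speeds; "joint_torque": joint torques, N m; "tool_pos": TCP position; "eef_rot": TCP orientation; "contact_force": force on the tool from outside, world axes, zero at the start; "torque": the same for the moment, N m; "gripper_width": finger opening in m; "grip_force": force on a finger pad.
Only numpy, scipy, OpenCV 4.12 (cv2) and the standard library are available. Lean on these libraries where they do the work, as an engineer would, in place of code of your own. Each camera call takes 0.05 s, during which the arm holds its last target. There are 200 camera calls.

TASK

Set up the indexing turntable for the next run: first put the two left-over aluminium gearboxes that stand in the pointer's way into the black tray, then turn the disc by its grip bar until its pointer lines up with the fixed pointer on the foot. Only then lay every motor from the mat into a nest on the disc, one to a nest, flat on the disc between the two rails, along them and centred on their length. At the end the pointers must still be lined up, the gearboxes in the tray, and the screwdriver, bottle and tape left alone.

Things in the scene. Friction and masses are not known exactly. Their poses are not given: they have to be found in the camera images.
- turntable: Fixed foot of the indexing turntable: grey round base, 190 mm across, with a low bar towards its own -x that carries the fixed pointer, a dark steel nose (top 34 mm above the bench, nose point 169 mm from the axis). Origin: on the turning axis, at bench level. z up.
- dial (a joint): Turn of the turntable's aluminium disc (240 mm across, flat top 28 mm above the bench) about the vertical axis, rad, growing counterclockwise seen from above. 0: its pointer is on the far side, half a turn from the fixed pointer; +3.14 and -3.14: its pointer is at the fixed pointer. Stops at +3.6 and -3.6. Stays where it is left; turning it takes about 0.25 N m.
- grip_bar (a point): Black grip bar on the disc's axis: 56 mm long in the direction of the disc's pointer, 18 mm wide, its top 76 mm and its underside 42 mm above the bench, on a round boss 40 mm across. Point: centre of the bar, 62 mm above the bench; x runs along the bar towards the disc's pointer, z up.
- pointer_tip (a point): Tip of the disc's dark steel pointer, which sticks out 45 mm past the disc's rim, 16 to 26 mm above the bench. Point: its end, 165 mm from the axis.
- mark (a point): Where the tip of the disc's pointer must be: just in front of the fixed pointer's nose, 165 mm from the axis.
- tray: Black open tray, fixed, 220 (its x) x 160 (its y) x 40 mm, walls 5 mm, floor 5 mm. Origin: centre of its underside.
- mat: Grey mat, fixed, 260 (its x) x 210 (its y) x 4 mm, on which the motors lie at the start. Origin: centre of its underside.
- gearbox0: Left-over gearbox, an aluminium block 50 x 50 x 52 mm high with a round flange 40 mm across and 6 mm high on top, about 0.35 kg. Origin: centre of the block (26 mm above its foot), z up through the flange.
- gearbox1: Left-over gearbox, an aluminium block 50 x 50 x 52 mm high with a round flange 40 mm across and 6 mm high on top, about 0.35 kg. Origin: centre of the block (26 mm above its foot), z up through the flange.
- motor0: Motor, a dark square body with bright end plates, 70 mm long (its x) and 42 x 42 mm in section, the same on all four sides, with a shaft 8 mm thick sticking out 18 mm at its +x end, about 0.3 kg; lies on any long side. Origin: centre of the 70 mm body. May be absent (None).
- motor1: Motor, a dark square body with bright end plates, 70 mm long (its x) and 42 x 42 mm in section, the same on all four sides, with a shaft 8 mm thick sticking out 18 mm at its +x end, about 0.3 kg; lies on any long side. Origin: centre of the 70 mm body. May be absent (None).
- motor2: Motor, a dark square body with bright end plates, 70 mm long (its x) and 42 x 42 mm in section, the same on all four sides, with a shaft 8 mm thick sticking out 18 mm at its +x end, about 0.3 kg; lies on any long side. Origin: centre of the 70 mm body. May be absent (None).
- motor3: Motor, a dark square body with bright end plates, 70 mm long (its x) and 42 x 42 mm in section, the same on all four sides, with a shaft 8 mm thick sticking out 18 mm at its +x end, about 0.3 kg; lies on any long side. Origin: centre of the 70 mm body. May be absent (None).
- nest0 (a point): Nest on the disc: two black rails 56 mm long, 6 wide, 8 high, 50 mm apart inside, ends open, set square to the radius, 85 mm from the axis, 45 or 135 degrees from the pointer. Point: where the centre of a motor lying in it belongs, 21 mm above the disc top (49 mm above the bench); x along the rails, y along the radius, z up. Turns with the disc.
- nest1 (a point): Nest on the disc: two black rails 56 mm long, 6 wide, 8 high, 50 mm apart inside, ends open, set square to the radius, 85 mm from the axis, 45 or 135 degrees from the pointer. Point: where the centre of a motor lying in it belongs, 21 mm above the disc top (49 mm above the bench); x along the rails, y along the radius, z up. Turns with the disc.
- nest2 (a point): Nest on the disc: two black rails 56 mm long, 6 wide, 8 high, 50 mm apart inside, ends open, set square to the radius, 85 mm from the axis, 45 or 135 degrees from the pointer. Point: where the centre of a motor lying in it belongs, 21 mm above the disc top (49 mm above the bench); x along the rails, y along the radius, z up. Turns with the disc.
- nest3 (a point): Nest on the disc: two black rails 56 mm long, 6 wide, 8 high, 50 mm apart inside, ends open, set square to the radius, 85 mm from the axis, 45 or 135 degrees from the pointer. Point: where the centre of a motor lying in it belongs, 21 mm above the disc top (49 mm above the bench); x along the rails, y along the radius, z up. Turns with the disc.
- screwdriver: Bystander: screwdriver lying on the bench beyond the turntable. Origin: underside.
- bottle: Bystander: white bottle, 60 mm across, 140 mm high. Origin: centre of its underside.
- tape: Bystander: roll of tape lying flat, 96 mm across, 25 mm high. Origin: centre of its underside.

How it is judged:
On the way, in this order (a step that is already met when the one before it is completed fails the run):
1. both gearboxes are in the tray (x of gearbox0 in the frame of tray between -0.105 and 0.105 m and y of gearbox0 in the frame of tray between -0.075 and 0.075 m and height (world z) of each of gearbox0, gearbox1 below 0.05 m and linear speed of each of gearbox0, gearbox1 below 0.03 m/s and x of gearbox1 in the frame of tray between -0.105 and 0.105 m and y of gearbox1 in the frame of tray between -0.075 and 0.075 m), for 0.2 s.
2. the disc's pointer is at the fixed pointer and the disc is at rest (horizontal distance between pointer_tip and mark below 0.007 m and velocity of joint dial between -0.05 and 0.05 rad/s), for 0.4 s.
3. every motor lies in a nest (((x of motor0 in the frame of nest0 between -0.015 and 0.015 m and y of motor0 in the frame of nest0 between -0.007 and 0.007 m and z of motor0 in the frame of nest0 between -0.005 and 0.005 m and angle between the x axis of motor0 and the x axis of nest0, either way round below 0.15 rad) or (x of motor0 in the frame of nest1 between -0.015 and 0.015 m and y of motor0 in the frame of nest1 between -0.007 and 0.007 m and z of motor0 in the frame of nest1 between -0.005 and 0.005 m and angle between the x axis of motor0 and the x axis of nest1, either way round below 0.15 rad) or (x of motor0 in the frame of nest2 between -0.015 and 0.015 m and y of motor0 in the frame of nest2 between -0.007 and 0.007 m and z of motor0 in the frame of nest2 between -0.005 and 0.005 m and angle between the x axis of motor0 and the x axis of nest2, either way round below 0.15 rad) or (x of motor0 in the frame of nest3 between -0.015 and 0.015 m and y of motor0 in the frame of nest3 between -0.007 and 0.007 m and z of motor0 in the frame of nest3 between -0.005 and 0.005 m and angle between the x axis of motor0 and the x axis of nest3, either way round below 0.15 rad)) and ((x of motor1 in the frame of nest0 between -0.015 and 0.015 m and y of motor1 in the frame of nest0 between -0.007 and 0.007 m and z of motor1 in the frame of nest0 between -0.005 and 0.005 m and angle between the x axis of motor1 and the x axis of nest0, either way round below 0.15 rad) or (x of motor1 in the frame of nest1 between -0.015 and 0.015 m and y of motor1 in the frame of nest1 between -0.007 and 0.007 m and z of motor1 in the frame of nest1 between -0.005 and 0.005 m and angle between the x axis of motor1 and the x axis of nest1, either way round below 0.15 rad) or (x of motor1 in the frame of nest2 between -0.015 and 0.015 m and y of motor1 in the frame of nest2 between -0.007 and 0.007 m and z of motor1 in the frame of nest2 between -0.005 and 0.005 m and angle between the x axis of motor1 and the x axis of nest2, either way round below 0.15 rad) or (x of motor1 in the frame of nest3 between -0.015 and 0.015 m and y of motor1 in the frame of nest3 between -0.007 and 0.007 m and z of motor1 in the frame of nest3 between -0.005 and 0.005 m and angle between the x axis of motor1 and the x axis of nest3, either way round below 0.15 rad)) and ((x of motor2 in the frame of nest0 between -0.015 and 0.015 m and y of motor2 in the frame of nest0 between -0.007 and 0.007 m and z of motor2 in the frame of nest0 between -0.005 and 0.005 m and angle between the x axis of motor2 and the x axis of nest0, either way round below 0.15 rad) or (x of motor2 in the frame of nest1 between -0.015 and 0.015 m and y of motor2 in the frame of nest1 between -0.007 and 0.007 m and z of motor2 in the frame of nest1 between -0.005 and 0.005 m and angle between the x axis of motor2 and the x axis of nest1, either way round below 0.15 rad) or (x of motor2 in the frame of nest2 between -0.015 and 0.015 m and y of motor2 in the frame of nest2 between -0.007 and 0.007 m and z of motor2 in the frame of nest2 between -0.005 and 0.005 m and angle between the x axis of motor2 and the x axis of nest2, either way round below 0.15 rad) or (x of motor2 in the frame of nest3 between -0.015 and 0.015 m and y of motor2 in the frame of nest3 between -0.007 and 0.007 m and z of motor2 in the frame of nest3 between -0.005 and 0.005 m and angle between the x axis of motor2 and the x axis of nest3, either way round below 0.15 rad)) and ((x of motor3 in the frame of nest0 between -0.015 and 0.015 m and y of motor3 in the frame of nest0 between -0.007 and 0.007 m and z of motor3 in the frame of nest0 between -0.005 and 0.005 m and angle between the x axis of motor3 and the x axis of nest0, either way round below 0.15 rad) or (x of motor3 in the frame of nest1 between -0.015 and 0.015 m and y of motor3 in the frame of nest1 between -0.007 and 0.007 m and z of motor3 in the frame of nest1 between -0.005 and 0.005 m and angle between the x axis of motor3 and the x axis of nest1, either way round below 0.15 rad) or (x of motor3 in the frame of nest2 between -0.015 and 0.015 m and y of motor3 in the frame of nest2 between -0.007 and 0.007 m and z of motor3 in the frame of nest2 between -0.005 and 0.005 m and angle between the x axis of motor3 and the x axis of nest2, either way round below 0.15 rad) or (x of motor3 in the frame of nest3 between -0.015 and 0.015 m and y of motor3 in the frame of nest3 between -0.007 and 0.007 m and z of motor3 in the frame of nest3 between -0.005 and 0.005 m and angle between the x axis of motor3 and the x axis of nest3, either way round below 0.15 rad)) and linear speed of each of motor0, motor1, motor2, motor3 below 0.03 m/s), for 0.2 s.
At the end, for the whole second after the job is handed in: Both gearboxes at rest inside the tray, centres under 50 mm high; pointer tip within 7 mm of the mark, disc at rest; every motor present at rest in a nest, centre within 15 mm along the rails, 7 mm across and 5 mm in height of the nest point, within 0.15 rad of the rails (all of step 1 and all of step 2 and all of step 3); the robot touches nothing.
It fails at once if a bystander (screwdriver, bottle, tape) is moved more than 40 mm (distance of any of screwdriver, bottle, tape from where it was at the start of the episode above 0.04 m).
Of motor0, motor1, motor2, motor3 only 2 to 4 are there at a start; the rules pass over those that are not, and their reading is None.
At some moment in a run one of gearbox0, gearbox1, motor0, motor1, motor2, motor3 may be knocked a few centimetres aside while the robot is not near it.
Once in a run the grip may slacken for a moment while it holds something.
It also fails if it takes over 210 s, if anything falls off the work surface, if the arm or the gripper's body presses on something with over 40 N, if the wrist force passes 120 N, or if a joint passes its speed limit or range.

## Working session

There is one attempt and no reset: what is moved stays moved. The work goes in short steps, Python scripts to look and compute and a tool call to move; the robot and the scene stay as the last step left them, time stands still between calls to the robot, and variables do not carry over. Pictures are saved under pics/ and viewed, at most 14 in all, crops included, and the job is handed in when it is done.

Besides the shell and the picture viewer there is one more tool, called after "Emit:" as name(argument=value, ...), one argument or row to a line, values as JSON. move_arm: Moves the arm, as the interface text tells. Its arguments: {"type":"object","properties":{"targets":{"type":"array"},"squeeze":{"type":"number"}},"required":["targets"]}

```bash
mkdir -p pics; cat > h.py <<'E'
import numpy as np, cv2
from rig import robot, viewer, ticket
from scipy.spatial.transform import Rotation as R
def shot(name, fn=None):
    p=viewer.capture(name)
    if fn: cv2.imwrite('pics/'+fn+'.png', cv2.cvtColor(p['color'],cv2.COLOR_RGB2BGR))
    return p
def world(p,xyz):
    T=np.linalg.inv(p['camera_from_world']); return T[:3,:3]@np.array(xyz)+T[:3,3]
def px(p,w):
    T=p['camera_from_world']; c=T[:3,:3]@np.array(w)+T[:3,3]
    return np.array([p['fx']*c[0]/c[2]+p['cx'],p['fy']*c[1]/c[2]+p['cy']])
def back(p,uv,z):
    T=np.linalg.inv(p['camera_from_world'])
    d=T[:3,:3]@np.array([(uv[0]-p['cx'])/p['fx'],(uv[1]-p['cy'])/p['fy'],1]); o=T[:3,3]
    return o+d*(z-o[2])/d[2]
def find(p,*things,minc=0.2):
    for t in things:
        for b in viewer.boxes_of(p,t):
            if b['confidence']>minc:
                w=world(p,b['xyz']); print(t,round(b['confidence'],2),w.round(3),px(p,w).round(0))
def pose():
    o=robot.get_obs(); return np.array(o['tool_pos']),R.from_rotvec(o['eef_rot'])
def shift(target,yaw_y=None):
    """mm shift in tool axes to a world target; turn (deg) about tool z to bring tool y to world angle yaw_y (mod pi)"""
    t,r=pose(); d=r.inv().apply(np.array(target)-t)*1000
    y=r.apply([0,1,0]); cur=np.arctan2(y[1],y[0]); out=list(d.round(1))
    if yaw_y is not None:
        a=-(yaw_y-cur); a=(a+np.pi/2)%np.pi-np.pi/2; out.append(round(np.degrees(a),1))
    return out
E
cat > a.py <<'E'
from h import *
o=robot.get_obs()
print(o,robot.tip_reach)
r=R.from_rotvec(o['eef_rot']);print(r.as_matrix().round(3))
for n in ['top','side']:
    p=shot(n,n+'0'); print(n, np.linalg.inv(p['camera_from_world'])[:3,3].round(3))
    find(p,'turntable','dial','grip_bar','pointer_tip','tray','mat','gearbox0','motor0','nest0','screwdriver','bottle','tape')
E
python3 a.py
```

```text
{'clock': 0.0, 'q': array([-1.28201787e+00,  2.76550240e-01,  1.50610781e+00,  1.25187906e-06,
        1.36072325e+00, -1.20993481e-01]), 'qd': array([-0.00042728,  0.0002709 , -0.00085085,  0.00035441, -0.00211972,
        0.00143027]), 'joint_torque': array([ 3.35070263e-04, -4.04586768e+01, -2.37229586e+01,  7.02856528e-02,
        3.44792416e-02, -1.30996636e-04]), 'tool_pos': array([ 0.22892293, -0.52687184,  0.22164035]), 'eef_rot': array([-3.07413860e+00, -6.38811300e-01,  2.33379543e-04]), 'contact_force': array([-0.30363627,  0.02818594, -0.64891296]), 'torque': array([-0.04293603, -0.00536981,  0.00673749]), 'grip_force': 0.0, 'gripper_width': 0.09391569640668876} 0.017
[[ 0.917  0.398 -0.001]
 [ 0.398 -0.917  0.002]
 [ 0.    -0.002 -1.   ]]
top [ 0.413 -0.003  1.19 ]
turntable 0.72 [0.611 0.026 0.027] [261. 212.]
dial 0.82 [0.612 0.019 0.028] [264. 212.]
grip_bar 0.62 [0.616 0.02  0.026] [263. 210.]
pointer_tip 0.97 [0.615 0.02  0.023] [263. 211.]
pointer_tip 0.34 [0.48  0.334 0.001] [149. 259.]
tray 0.92 [ 0.487 -0.361  0.006] [400. 259.]
mat 0.89 [0.482 0.333 0.001] [149
[... 839 characters left out ...]
 0.   ] [307. 156.]
tray 0.62 [ 0.708 -0.344  0.014] [246. 156.]
mat 0.94 [ 0.491  0.345 -0.   ] [310. 335.]
mat 0.42 [0.619 0.037 0.024] [266. 236.]
gearbox0 0.65 [0.442 0.004 0.048] [326. 223.]
gearbox0 0.6 [0.504 0.161 0.05 ] [305. 265.]
motor0 0.83 [0.432 0.289 0.041] [334. 308.]
motor0 0.71 [0.421 0.402 0.042] [341. 349.]
motor0 0.69 [0.553 0.298 0.046] [286. 309.]
motor0 0.66 [0.547 0.406 0.044] [287. 349.]
nest0 0.89 [0.615 0.038 0.025] [267. 235.]
screwdriver 0.8 [0.786 0.308 0.015] [195. 316.]
screwdriver 0.7 [ 0.489 -0.36  -0.001] [308. 158.]
screwdriver 0.69 [ 0.764 -0.21   0.074] [225. 167.]
tape 0.93 [ 0.711 -0.346  0.012] [246. 156.]
tape 0.51 [ 0.759 -0.209  0.077] [226. 167.]
```

```bash
python3 - <<'E'
import cv2
a=cv2.imread('pics/top0.png')[130:310,100:440]
cv2.imwrite('pics/top0c.png',cv2.resize(a,(782,414),interpolation=cv2.INTER_CUBIC))
E
```

```text
(no output)
```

View pics/top0c.png

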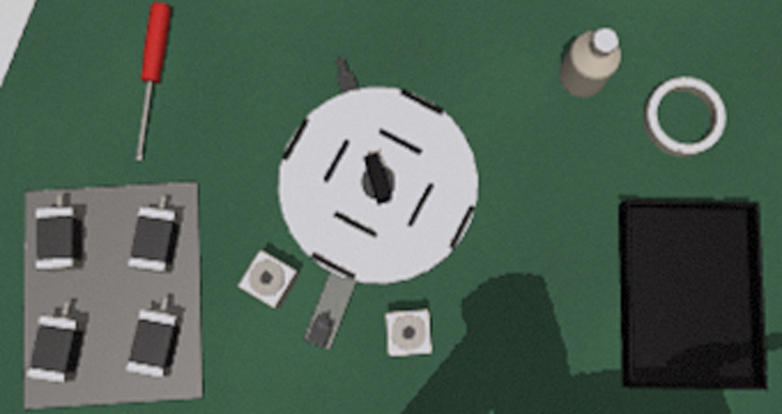

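Top view (scale 2.3 from pixel 100,130): four motors on the mat, shafts towards +x. The disc pointer tip is at about full-picture (249,156) and the fixed nose at about (239,272). The gearboxes are at (217,252) and (278,275), the tray is at right, and the bystanders are far off.

```bash
cat > m.py <<'E'
from h import *
def blobs(mask,amin,amax):
    n,l,s,c=cv2.connectedComponentsWithStats(mask.astype(np.uint8))
    for i in range(1,n):
        if amin<s[i,4]<amax: yield (l==i).astype(np.uint8),s[i],c[i]
def rect(p,m,z):
    """min-area rectangle of a blob mapped to the plane z: centre, sizes, angle of long side"""
    c=max(cv2.findContours(m,cv2.RETR_EXTERNAL,cv2.CHAIN_APPROX_NONE)[0],key=cv2.contourArea)
    w=np.array([back(p,q[0],z)[:2] for q in c],np.float32)*1000
    (cx,cy),(a,b),th=cv2.minAreaRect(w)
    if a<b: a,b,th=b,a,th+90
    return round(cx),round(cy),round(a),round(b),round((th+90)%180-90,1)
E
cat > b.py <<'E'
from m import *
p=shot('top'); im=p['color'].astype(int); v=im.max(2); sat=v-im.min(2)
w=(v>150)&(sat<45)
for m,s,c in blobs(w,60,20000):
    if s[4]>2000:
        c=max(cv2.findContours(m,cv2.RETR_EXTERNAL,cv2.CHAIN_APPROX_NONE)[0],key=cv2.contourArea)
        W=np.array([back(p,q[0],.028)[:2] for q in cv2.convexHull(c)],np.float32)
        print('disc',cv2.minEnclosingCircle(W),cv2.fitEllipse(np.array([back(p,q[0],.028)[:2] for q in c],np.float32)))
    print('white',s,rect(p,m,.052))
# dark motor bodies
for m,s,c in blobs((v<75)&(sat<25),60,20000): print('dark',s,rect(p,m,.046))
print('ptr',back(p,(248.5,156),.026),'nose',back(p,(240,268),.034))
for n,b in (('ptr',(225,145,275,180)),('nose',(225,245,265,290))):
    print(n); 
    cv2.imwrite('pics/%s.png'%n,cv2.resize(cv2.cvtColor(p['color'],cv2.COLOR_RGB2BGR)[b[1]:b[3],b[0]:b[2]],None,fx=8,fy=8,interpolation=cv2.INTER_NEAREST))
a=cv2.imread('pics/ptr.png');b=cv2.imread('pics/nose.png');h=max(a.shape[0],b.shape[0])
f=lambda x:cv2.copyMakeBorder(x,0,h-x.shape[0],0,0,cv2.BORDER_CONSTANT)
cv2.imwrite('pics/pn.png',np.hstack([f(a),f(b)]))
E
python3 b.py
```

```text
disc ((0.9658371210098267, -0.028405344113707542), 0.8133072257041931) ((0.7551565170288086, -0.5055170059204102), (0.41852444410324097, 2.642414093017578), 176.43980407714844)
white [    0    84   560   103 13529] (821, -28, 1593, 294, -90.0)
white [349 142  21  22 303] (776, -245, 61, 55, -66.9)
white [382 164  34  33 355] (701, -351, 91, 91, -89.3)
disc ((0.6190165877342224, 0.018168359994888306), 0.11996777355670929) ((0.6191563010215759, 0.018083514645695686), (0.2314765751361847, 0.23221181333065033), 144.83929443359375)
white [ 221  168   87   85 5084] (615, 18, 226, 223, 63.1)
white [ 503  171   33   34 1004] (685, -684, 90, 88, -2.9)
white [115 220  17   5  63] (577, 395, 43, 11, -84.9)
white [160 220  16   6  61] (576, 276, 41, 10, 82.5)
white [204 239  24  25 309] (502, 144, 49, 49, 59.9)
white [115 242  16   5  62] (517, 391, 40, 11, -89.4)
white [155 242  17   6  62] (517, 284, 42, 10, 81.2)
white [160 264  16   7  65] (457, 269, 42, 11, 79.4)
white [268 265  20  20 319] (441, -20, 49, 48, 4.8)
white [117 267  16   6  64] (450, 381, 41, 11, 83.5)
white [ 507  268   33   
[... 786 characters left out ...]
, 71, 53, 3.8)
dark [552 220   8  47 177] (534, -772, 126, 19, -6.1)
dark [157 222  22  26 294] (547, 276, 69, 49, -8.0)
dark [  15  230   41   57 1108] (482, 618, 176, 75, 37.4)
dark [215 236  17  13  65] (528, 126, 47, 12, 56.2)
dark [493 257  44   6  68] (488, -656, 117, 13, -88.1)
dark [269 260  18   5  63] (474, -20, 45, 11, -89.4)
dark [114 266  24  29 355] (426, 380, 75, 52, -7.6)
dark [157 268  22  25 226] (428, 270, 64, 48, -11.0)
dark [  0 306  65  10 262] (343, 614, 164, 11, -83.9)
dark [ 485  351   75   69 2620] (156, -666, 210, 150, -77.3)
dark [350 413  67   7 326] (92, -288, 166, 14, -89.7)
ptr [0.77192153 0.06429039 0.026     ] nose [0.45752923 0.07999836 0.034     ]
ptr
nose
```

View pics/pn.png

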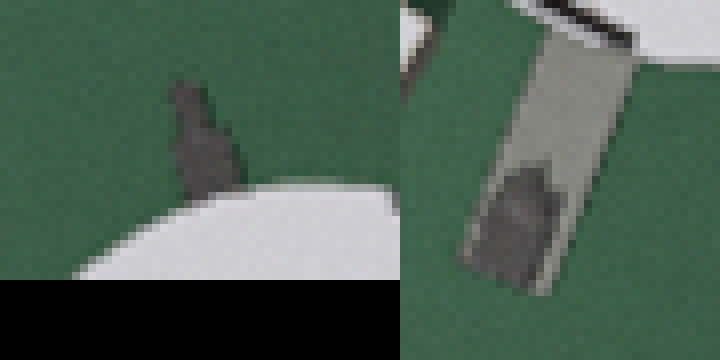

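The crops show the disc pointer tip at full pixel (248,155) and the fixed nose point at (243,265.5). The disc axis is at (0.619,0.018), and the 0.12 m radius agrees with the given size. First target is the gearbox at (0.441,-0.020).

```bash
cat > c.py <<'E'
from h import *
p=shot('top'); C=np.array([.619,.018])
a=back(p,(248,155),.026)[:2]-C; b=back(p,(243,265.5),.034)[:2]-C
for v in(a,b): print(np.linalg.norm(v),np.degrees(np.arctan2(v[1],v[0])))
print(shift([.441,-.020,.2],np.radians(4.8)),shift([.441,-.020,.045],np.radians(4.8)))
E
python3 c.py
```

```text
0.16299519591702447 17.040410947641025
0.16393840652506786 160.72160777499414
[np.float64(396.5), np.float64(-381.0), np.float64(22.4), np.float64(-71.3)] [np.float64(396.5), np.float64(-381.0), np.float64(177.4), np.float64(-71.3)]
```

The rows are not in the units I measure in: shifts go in shares of 750 mm and turns go in shares of 90 degrees. I convert before sending: 396 mm is 0.528, -381 mm is -0.508, -71 degrees is -0.7889.

Emit:
move_arm(
  targets=[0.528,-0.508,0.0293,-0.7889,0.85,0.528,-0.508,0.0293,-0.7889,0.85,0.528,-0.508,0.0293,-0.7889,0.85,0.528,-0.508,0.0293,-0.7889,0.85,0.528,-0.508,0.0293,-0.7889,0.85,0.528,-0.508,0.0293,-0.7889,0.85,0.528,-0.508,0.0293,-0.7889,0.85,0.528,-0.508,0.0293,-0.7889,0.85],
  squeeze=40,
)

```text
clock: 2.4
tool_pos: [0.422, -0.0645, 0.2028]
eef_rot: [2.131, 2.306, 0.001]
contact_force: [0.7, -1.1, -0.8]
gripper_width: 0.0799
grip_force: 0.0
```

```bash
cat > g.py <<'E'
from m import *
def gear(cam='top'):
    """gearboxes by the networks and by the bright top face"""
    p=shot(cam); find(p,'gearbox0',minc=.5)
    im=p['color'].astype(int); v=im.max(2); w=(v>150)&(v-im.min(2)<45)
    for m,s,c in blobs(w,200,20000):
        r=rect(p,m,.052)
        if 40<r[2]<60 and 40<r[3]<60: print(cam,r,shift([r[0]/1e3,r[1]/1e3,.045],np.radians(r[4])))
if __name__=='__main__':
    gear(); gear('wrist'); t,r=pose(); print(t)
E
python3 g.py
```

```text
gearbox0 0.66 [0.496 0.138 0.051] [218. 253.]
top (502, 144, 48, 48, 60.5) [np.float64(196.5), np.float64(96.6), np.float64(158.1), np.float64(-55.5)]
gearbox0 0.82 [ 0.44  -0.014  0.057] [303. 146.]
gearbox0 0.74 [0.502 0.12  0.017] [381.   1.]
wrist (441, -19, 48, 47, 5.0) [np.float64(44.6), np.float64(23.3), np.float64(157.5), np.float64(-0.3)]
[ 0.42144767 -0.06528199  0.20249971]
```

In the tool's units: 157 mm is 0.2093, 130 mm is 0.1733.

Emit:
move_arm(
  targets=[0.06,0.0307,0.0533,0,0.85,0.06,0.0307,0.12,0,0.85,0.06,0.0307,0.1733,0,0.85,0.06,0.0307,0.2093,0,0.85,0.06,0.0307,0.2093,0,0.85,0.06,0.0307,0.2093,0,0.3,0.06,0.0307,0.2093,0,0.3,0.06,0.0307,0.2093,0,0.3],
)

```text
clock: 3.6
tool_pos: [0.4414, -0.02, 0.0464]
eef_rot: [2.132, 2.305, 0.002]
contact_force: [-0.7, -0.0, 0.3]
gripper_width: 0.0535
grip_force: 0.0
```

```bash
python3 - <<'E'
from h import *
o=robot.get_obs(); print(o['tool_pos'],o['gripper_width'],o['grip_force'],o['contact_force'])
print(shift([.437,-.361,.12],np.radians(94.8)),shift([.437,-.361,.12]))
E
```

```text
[ 0.44144838 -0.01995751  0.0464297 ] 0.053537969185243554 0.0 [-0.72175664 -0.02315288  0.34602819]
[np.float64(-339.7), np.float64(-30.8), np.float64(-73.4), np.float64(89.7)] [np.float64(-339.7), np.float64(-30.8), np.float64(-73.4)]
```

In the tool's units: -230 mm is -0.3067, -170 mm is -0.2267.

Emit:
move_arm(
  targets=[0,0,0,0,0.3,0,0,0,0,0.3,0,0,-0.04,0,0.3,0,0,-0.0987,0,0.3,-0.0733,-0.0067,-0.0987,0,0.3,-0.1467,-0.0133,-0.0987,0,0.3,-0.2267,-0.02,-0.0987,0,0.3,-0.3067,-0.028,-0.0987,0,0.3],
)

```text
clock: 4.6
tool_pos: [0.4368, -0.2514, 0.1187]
eef_rot: [-2.131, -2.305, -0.0]
contact_force: [1.0, 0.4, -3.8]
gripper_width: 0.0497
grip_force: 40.0
```

```bash
python3 - <<'E'
from h import *
o=robot.get_obs(); print(o['tool_pos'],o['gripper_width'],o['grip_force'],o['contact_force'])
p=shot('top');find(p,'tray','gearbox0',minc=.5)
print(shift([.437,-.361,.12]),shift([.437,-.361,.053]))
E
```

```text
[ 0.43677982 -0.25143976  0.11865701] 0.049666483952049305 39.99992609024048 [ 1.00592114  0.41352743 -3.84252227]
tray 0.65 [ 0.573 -0.36   0.007] [399. 228.]
gearbox0 0.93 [0.497 0.14  0.051] [217. 253.]
gearbox0 0.59 [0.616 0.022 0.032] [263. 210.]
[np.float64(-107.7), np.float64(-8.0), np.float64(-1.5)] [np.float64(-107.7), np.float64(-7.9), np.float64(65.4)]
```

In the tool's units: -108 mm is -0.144, 66 mm is 0.088.

Emit:
move_arm(
  targets=[-0.0733,-0.0053,-0.0013,0,0.3,-0.144,-0.0107,0,0,0.3,-0.144,-0.0107,0.0467,0,0.3,-0.144,-0.0107,0.08,0,0.3,-0.144,-0.0107,0.088,0,0.3,-0.144,-0.0107,0.088,0,0.75,-0.144,-0.0107,0.088,0,0.75,-0.144,-0.0107,0.0267,0,0.75],
)

```text
clock: 5.75
tool_pos: [0.4372, -0.3573, 0.0982]
eef_rot: [-2.129, -2.303, -0.001]
contact_force: [0.3, -1.0, 0.3]
gripper_width: 0.0704
grip_force: 0.0
```

```bash
python3 - <<'E'
from g import *
gear();t,r=pose();print(t); print(shift([.502,.144,.14],np.radians(60)))
E
```

```text
gearbox0 0.89 [ 0.434 -0.345  0.059] [401. 278.]
gearbox0 0.8 [0.496 0.138 0.053] [218. 253.]
gearbox0 0.52 [0.612 0.02  0.028] [263. 212.]
top (501, 144, 49, 49, 60.5) [np.float64(499.9), np.float64(98.7), np.float64(56.2), np.float64(-56.0)]
[ 0.44140405 -0.36161776  0.10487092]
[np.float64(499.0), np.float64(100.4), np.float64(-38.8), np.float64(-55.5)]
```

In the tool's units: 430 mm is 0.5733, 370 mm is 0.4933, -56 degrees is -0.6222.

Emit:
move_arm(
  targets=[0,0,-0.0667,0,0.85,0.0827,0.016,-0.0667,-0.0889,0.85,0.1653,0.0333,-0.0667,-0.2,0.85,0.248,0.0493,-0.0667,-0.3111,0.85,0.3333,0.0667,-0.0667,-0.4,0.85,0.4133,0.0827,-0.0667,-0.4889,0.85,0.4933,0.1,-0.0667,-0.5778,0.85,0.5733,0.116,-0.0667,-0.6222,0.85],
)

```text
clock: 6.85
tool_pos: [0.4918, 0.0776, 0.1502]
eef_rot: [0.795, 3.036, 0.001]
contact_force: [1.1, -0.7, -0.8]
gripper_width: 0.0797
grip_force: 0.0
```

```bash
python3 g.py
```

```text
gearbox0 0.89 [ 0.433 -0.346  0.058] [401. 279.]
top (435, -356, 49, 48, 4.5) [np.float64(-162.9), np.float64(-410.1), np.float64(103.7), np.float64(56.4)]
gearbox0 0.65 [0.496 0.146 0.048] [351. 173.]
wrist (500, 146, 50, 49, -29.8) [np.float64(26.6), np.float64(64.8), np.float64(104.7), np.float64(-89.5)]
[0.49128373 0.07656458 0.14978028]
```

In the tool's units: 105 mm is 0.14, 100 mm is 0.1333.

Emit:
move_arm(
  targets=[0.0187,0.0453,0,0,0.85,0.036,0.0867,0.0267,0,0.85,0.036,0.0867,0.08,0,0.85,0.036,0.0867,0.1333,0,0.85,0.036,0.0867,0.14,0,0.3,0.036,0.0867,0.14,0,0.3,0.036,0.0867,0.14,0,0.3,0.036,0.0867,0.14,0,0.3],
)

```text
clock: 8.05
tool_pos: [0.5014, 0.1453, 0.0461]
eef_rot: [0.8, 3.034, 0.002]
contact_force: [0.9, 0.7, 3.8]
gripper_width: 0.0495
grip_force: 40.0
```

In the tool's units: -80 mm is -0.1067, -74 mm is -0.0987.

Emit:
move_arm(
  targets=[0,0,0,0,0.3,0,0,0,0,0.3,0,0,-0.04,0,0.3,0,0,-0.0987,0,0.3,0,0,-0.1067,0,0.3],
)

```text
clock: 8.68
tool_pos: [0.5014, 0.1457, 0.1268]
eef_rot: [0.799, 3.033, 0.003]
contact_force: [0.2, -0.3, -3.8]
gripper_width: 0.0495
grip_force: 40.0
```

```bash
python3 - <<'E'
from h import *
o=robot.get_obs(); print(o['tool_pos'],o['gripper_width'],o['grip_force'])
print(shift([.54,-.36,.125],np.radians(4.8)),shift([.54,-.361,.052]))
E
```

```text
[0.50142034 0.14565668 0.12682611] 0.049492683492403496 39.99468505382538
[np.float64(-282.6), np.float64(-421.1), np.float64(1.7), np.float64(55.7)] [np.float64(-282.8), np.float64(-422.2), np.float64(74.7)]
```

In the tool's units: -395 mm is -0.5267, -347 mm is -0.4627, 56 degrees is 0.6222.

Emit:
move_arm(
  targets=[-0.044,-0.0667,-0.0267,0.0778,0.3,-0.088,-0.132,-0.0267,0.1667,0.3,-0.1333,-0.1987,-0.0267,0.2667,0.3,-0.1773,-0.264,-0.0267,0.3556,0.3,-0.2213,-0.3307,-0.0267,0.4444,0.3,-0.2667,-0.3973,-0.0267,0.5333,0.3,-0.3107,-0.4627,-0.0267,0.6222,0.3,-0.3533,-0.5267,-0.0267,0.6222,0.3],
)

```text
clock: 9.68
tool_pos: [0.5346, -0.3302, 0.1421]
eef_rot: [-2.132, -2.303, 0.0]
contact_force: [-0.2, 0.6, -3.5]
gripper_width: 0.0498
grip_force: 40.0
```

```bash
python3 - <<'E'
from h import *
o=robot.get_obs(); print(o['tool_pos'],o['gripper_width'],o['grip_force'])
print(shift([.54,-.36,.125],np.radians(4.8)),shift([.54,-.36,.052]))
E
```

```text
[ 0.53462291 -0.33020194  0.14214219] 0.049847483874564794 39.99590456485748
[np.float64(-30.2), np.float64(3.1), np.float64(17.1), np.float64(-0.4)] [np.float64(-30.4), np.float64(3.3), np.float64(90.1)]
```

In the tool's units: 90 mm is 0.12, 75 mm is 0.1.

Emit:
move_arm(
  targets=[-0.04,0.004,0,0,0.3,-0.04,0.004,0.0467,0,0.3,-0.04,0.004,0.1,0,0.3,-0.04,0.004,0.12,0,0.3,-0.04,0.004,0.12,0,0.3,-0.04,0.004,0.12,0,0.7,-0.04,0.004,0.12,0,0.7,-0.04,0.004,0.0533,0,0.7],
)

```text
clock: 10.68
tool_pos: [0.5391, -0.3571, 0.1019]
eef_rot: [-2.128, -2.301, 0.001]
contact_force: [0.2, -0.8, -0.4]
gripper_width: 0.0658
grip_force: 0.0
```

```bash
python3 - <<'E'
from g import *
gear();t,r=pose();print(t); C=[.619,.018]
print(shift(C+[.18],np.radians(107)),shift(C+[.062],np.radians(107)))
E
```

```text
gearbox0 0.61 [ 0.533 -0.351  0.06 ] [402. 241.]
gearbox0 0.58 [ 0.446 -0.331  0.029] [392. 274.]
[ 0.54443481 -0.36128348  0.1105777 ]
[np.float64(371.7), np.float64(104.6), np.float64(-71.6), np.float64(77.5)] [np.float64(372.7), np.float64(103.6), np.float64(46.4), np.float64(77.5)]
```

In the tool's units: 372 mm is 0.496, 104 mm is 0.1387, 75 degrees is 0.8333.

Emit:
move_arm(
  targets=[0,0,-0.08,0.0556,0.5,0.08,0.02,-0.0933,0.1667,0.5,0.1533,0.0427,-0.0933,0.2778,0.5,0.2267,0.064,-0.0933,0.3889,0.5,0.3,0.0853,-0.0933,0.5,0.5,0.3733,0.104,-0.0933,0.6111,0.5,0.4467,0.1253,-0.0933,0.7222,0.5,0.496,0.1387,-0.0933,0.8333,0.5],
)

```text
clock: 11.78
tool_pos: [0.6161, 0.023, 0.1749]
eef_rot: [3.097, 0.525, 0.003]
contact_force: [-1.1, -0.9, 0.7]
gripper_width: 0.0469
grip_force: 0.0
```

In the tool's units: 3 degrees is 0.0333.

Emit:
move_arm(
  targets=[0,0,0,0.0333,0.5,0,0,0,0.0333,0.5],
)

```text
clock: 12.02
tool_pos: [0.6158, 0.021, 0.1747]
eef_rot: [3.108, 0.453, 0.001]
contact_force: [0.8, -0.9, 0.2]
gripper_width: 0.0469
grip_force: 0.0
```

```bash
python3 - <<'E'
from h import *
from g import gear
gear()
p=shot('wrist','w1'); print(pose()[0],robot.get_obs()['q'].round(2))
find(p,'grip_bar','pointer_tip',minc=.3)
C=[.619,.018];print(shift(C+[.062],np.radians(107)),px(p,C+[.076]))
E
```

```text
gearbox0 0.92 [ 0.433 -0.345  0.061] [401. 279.]
gearbox0 0.59 [ 0.534 -0.353  0.057] [402. 240.]
top (777, -242, 59, 53, -1.2) [np.float64(80.1), np.float64(297.0), np.float64(129.8), np.float64(-72.3)]
top (540, -361, 48, 48, 4.5) [np.float64(-181.0), np.float64(343.7), np.float64(129.7), np.float64(-78.0)]
top (435, -356, 48, 48, 4.5) [np.float64(-280.2), np.float64(309.1), np.float64(129.7), np.float64(-78.0)]
[0.6156993  0.01980716 0.17461142] [-0.08  0.37  1.49 -0.    1.28  1.2 ]
grip_bar 0.83 [0.641 0.027 0.025] [279. 163.]
pointer_tip 0.61 [0.635 0.026 0.023] [278. 169.]
[np.float64(2.7), np.float64(2.5), np.float64(112.5), np.float64(-0.6)] [282.1630326  201.92671342]
```

View pics/w1.png

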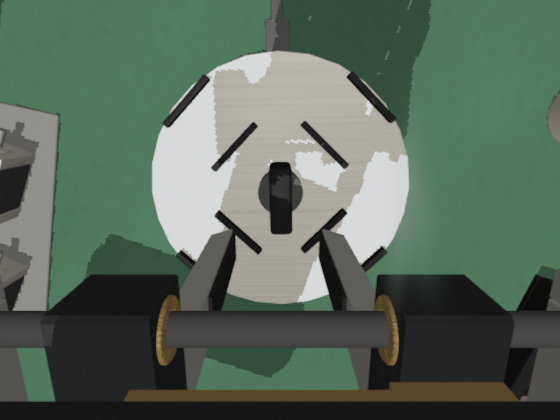

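The wrist view shows the bar upright at (281,198), where the axis projects to (282,202), so the fingers straddle it squarely. Both gearboxes are in the tray.

In the tool's units: 112 mm is 0.1493, 105 mm is 0.14.

Emit:
move_arm(
  targets=[0.004,0.004,0.04,0,0.5,0.004,0.004,0.0933,0,0.5,0.004,0.004,0.14,0,0.5,0.004,0.004,0.1493,0,0.5,0.004,0.004,0.1493,0,0.0,0.004,0.004,0.1493,0,0.0,0.004,0.004,0.1493,0,0.0,0.004,0.004,0.1493,0,0.0],
  squeeze=55,
)

```text
clock: 13.28
tool_pos: [0.6202, 0.0185, 0.0638]
eef_rot: [3.109, 0.451, 0.004]
contact_force: [0.1, 0.5, 4.3]
gripper_width: 0.0178
grip_force: 54.9
```

In the tool's units: -57 degrees is -0.6333.

Emit:
move_arm(
  targets=[0,0,0,-0.0222,0.0,0,0,0,-0.1,0.0,0,0,0,-0.1889,0.0,0,0,0,-0.2778,0.0,0,0,0,-0.3667,0.0,0,0,0,-0.4556,0.0,0,0,0,-0.5444,0.0,0,0,0,-0.6333,0.0],
)

```text
clock: 14.28
tool_pos: [0.62, 0.0186, 0.0638]
eef_rot: [2.514, 1.884, 0.003]
contact_force: [-0.0, 0.5, 6.4]
gripper_width: 0.0175
grip_force: 55.0
```

```bash
cat > d.py <<'E'
from h import *
o=robot.get_obs(); t,r=pose(); y=r.apply([0,1,0])
print(o['tool_pos'],o['gripper_width'],o['grip_force'],o['contact_force'],o['torque'],'yawY',np.degrees(np.arctan2(y[1],y[0])))
E
python3 d.py
```

```text
[0.62004722 0.01862674 0.06381997] 0.017527298824827973 55.02144455909729 [-3.72070668e-03  4.90148938e-01  6.41356743e+00] [ 0.26921669  0.26389828 -0.34627683] yawY -16.30140359004074
```

In the tool's units: -70 degrees is -0.7778.

Emit:
move_arm(
  targets=[0,0,0,-0.0889,0.0,0,0,0,-0.1889,0.0,0,0,0,-0.2889,0.0,0,0,0,-0.3889,0.0,0,0,0,-0.4889,0.0,0,0,0,-0.5889,0.0,0,0,0,-0.6889,0.0,0,0,0,-0.7778,0.0],
)

```text
clock: 15.28
tool_pos: [0.6198, 0.0186, 0.0638]
eef_rot: [0.978, 2.984, 0.002]
contact_force: [0.1, 0.5, 7.4]
gripper_width: 0.0177
grip_force: 55.0
```

```bash
python3 d.py; python3 - <<'E'
from h import *
C=np.array([.619,.018])
p=shot('top','t2'); q=shot('side','s2')
a=cv2.imread('pics/t2.png')[220:295,205:280]; 
u,v=px(q,[.46,.075,.03]).astype(int); print(u,v)
b=cv2.imread('pics/s2.png')[v-37:v+38,u-37:u+38]
cv2.imwrite('pics/al.png',cv2.resize(np.hstack([a,b]),None,fx=5,fy=5,interpolation=cv2.INTER_CUBIC))
E
```

```text
[0.61982261 0.01858785 0.06384724] 0.01774123286011862 55.01161515712738 [0.12567132 0.48628838 7.40364069] [ 0.11050674  0.39002927 -0.24891031] yawY 53.72218861191103
319 245
```

View pics/al.png

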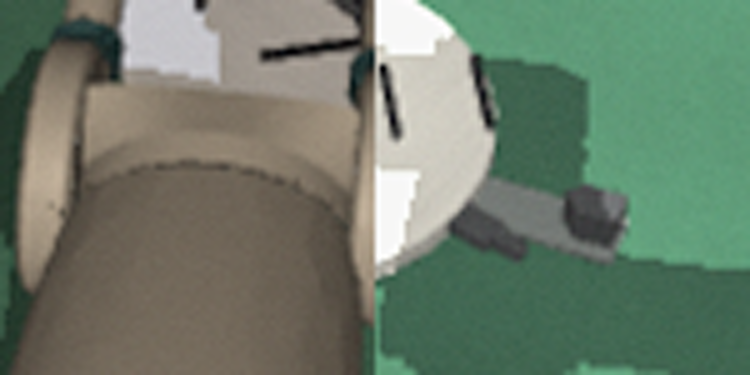

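Side crop: the pointer tip is at about full pixel (311,258), and the nose point at about (320.5,247). The tip is still short of the nose by the amount I left over.

```bash
python3 - <<'E'
from h import *
C=np.array([.619,.018]); p=shot('side')
for uv,z in(((311,258.5),.021),((319.8,248),.030)):
    w=back(p,uv,z)[:2]-C; print(np.linalg.norm(w),np.degrees(np.arctan2(w[1],w[0])))
for a in(143,144,160.7): 
  for r,z in((.165,.021),(.169,.03)): print(a,r,px(p,[C[0]+r*np.cos(np.radians(a)),C[1]+r*np.sin(np.radians(a)),z]).round(1))
E
```

```text
0.16543164394700363 143.45994495090846
0.17166616028778434 157.15043515039886
143 0.165 [310.6 258.7]
143 0.169 [311.9 257.4]
144 0.165 [311.2 258.1]
144 0.169 [312.5 256.8]
160.7 0.165 [318.6 246.7]
160.7 0.169 [320.1 245.1]
```

In the tool's units: -17 degrees is -0.1889.

Emit:
move_arm(
  targets=[0,0,0,-0.0889,0.0,0,0,0,-0.1556,0.0,0,0,0,-0.1778,0.0,0,0,0,-0.1889,0.0],
)

```text
clock: 15.92
tool_pos: [0.6197, 0.0185, 0.0638]
eef_rot: [0.532, 3.095, 0.001]
contact_force: [-0.9, 1.2, 7.2]
gripper_width: 0.0176
grip_force: 55.0
```

```bash
python3 d.py; python3 - <<'E'
from h import *
q=shot('side','s3')
cv2.imwrite('pics/al3.png',cv2.resize(cv2.imread('pics/s3.png')[220:280,280:350],None,fx=8,fy=8,interpolation=cv2.INTER_CUBIC))
E
```

```text
[0.61972906 0.0185329  0.06381695] 0.01755939229776078 54.97880816459656 [-0.90745834  1.16121819  7.19769511] [ 0.12979319  0.30740853 -0.25798682] yawY 70.5108866438222
```

View pics/al3.png

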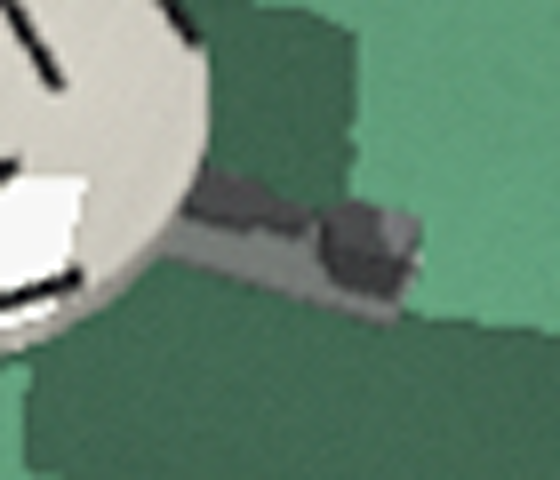

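The pointer tip is at about full pixel (318.5,247.7) in front of the nose at (320,248), so they look aligned. I'll let go, rise and check from the wrist camera.

In the tool's units: -190 mm is -0.2533, -170 mm is -0.2267.

Emit:
move_arm(
  targets=[0,0,0,0,0.5,0,0,0,0,0.5,0,0,0,0,0.5,0,0,0,0,0.5,0,0,-0.0667,0,0.5,0,0,-0.1467,0,0.5,0,0,-0.2267,0,0.6,-0.04,0,-0.2533,0,0.7],
)

```text
clock: 16.98
tool_pos: [0.6484, 0.0088, 0.2582]
eef_rot: [0.53, 3.089, 0.001]
contact_force: [0.8, 0.2, -0.2]
gripper_width: 0.0627
grip_force: 0.0
```

```bash
python3 d.py; python3 - <<'E'
from h import *
q=shot('wrist','w4'); C=np.array([.619,.018])
a=np.radians(160.7);print([px(q,[C[0]+r*np.cos(a),C[1]+r*np.sin(a),z]).round(1) for r,z in((.165,.026),(.169,.034),(.02,.076))])
E
```

```text
[0.64839291 0.00875797 0.2581684 ] 0.06266141881460545 0.0 [ 0.75121624  0.16933013 -0.22489705] [-0.01721053 -0.18793064  0.04688934] yawY 70.5426748138024
[array([274.7, -11.3]), array([274.7, -18.5]), array([275.1, 135.5])]
```

View pics/w4.png

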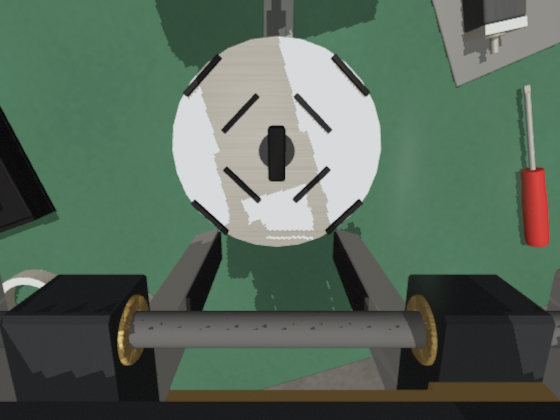

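The wrist view shows the pointer on the foot's bar at (276,25), with the tip cut off at the top. I'll shift ahead to see both noses.

In the tool's units: 90 mm is 0.12, 60 mm is 0.08.

Emit:
move_arm(
  targets=[0.08,0,0,0,0.7,0.12,0,0,0,0.7,0.12,0,0,0,0.7,0.12,0,0,0,0.7],
)

```text
clock: 17.52
tool_pos: [0.5636, 0.0381, 0.2522]
eef_rot: [0.532, 3.095, -0.0]
contact_force: [0.4, 0.2, -0.7]
gripper_width: 0.0658
grip_force: 0.0
```

```bash
python3 d.py; python3 - <<'E'
from h import *
q=shot('wrist','w5'); C=np.array([.619,.018])
a=np.radians(160.7);print([px(q,[C[0]+r*np.cos(a),C[1]+r*np.sin(a),z]).round(1) for r,z in((.12,.026),(.165,.026),(.169,.034),(.195,.01))])
u,v=px(q,[C[0]+.16*np.cos(a),C[1]+.16*np.sin(a),.03]).astype(int); v0=max(v-50,0);print(u-50,v0)
cv2.imwrite('pics/w5c.png',cv2.resize(cv2.imread('pics/w5.png')[v0:v0+100,u-50:u+50],None,fx=6,fy=6,interpolation=cv2.INTER_CUBIC))
E
```

```text
[0.56363173 0.0380739  0.25224176] 0.0657868566543342 0.0 [ 0.41040451  0.24647514 -0.70677267] [-0.03728111 -0.14248221  0.01906297] yawY 70.48194754416124
[array([275.9, 124.5]), array([275.7,  81.9]), array([275.7,  77.2]), array([275.6,  54.5])]
225 36
```

View pics/w5c.png

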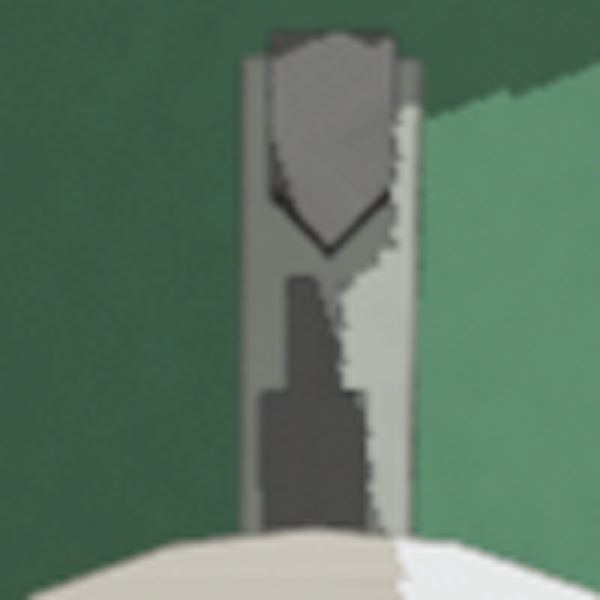

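The wrist crop shows the nose point at x≈330 and the pointer centre at x≈314 (6x zoom). That is about 3 mm off, inside the 7 mm allowed. On to the motors.

```bash
cat > mo.py <<'E'
from m import *
import sys, itertools
C=np.array([.6195,.0183]); PH=160.2
def motors(cam='top'):
    """motors from pairs of bright end plates at z=.046: centre, axis angle"""
    p=shot(cam); im=p['color'].astype(int); v=im.max(2); w=(v>135)&(v-im.min(2)<45); L=[]
    for m,s,c in blobs(w,30,4000):
        r=rect(p,m,.046)
        if 34<r[2]<50 and 4<r[3]<20: L.append(r)
    out=[]
    for a,b in itertools.combinations(L,2):
        d=np.hypot(a[0]-b[0],a[1]-b[1])
        if 52<d<72:
            if a[0]<b[0]: a,b=b,a
            out.append(((a[0]+b[0])/2,(a[1]+b[1])/2,round(np.degrees(np.arctan2(a[1]-b[1],a[0]-b[0])),1),a[4],b[4],round(d)))
    return p,out
def show(cam):
    p,o=motors(cam); find(p,'motor0',minc=.4)
    for m in o: print(cam,m,'shift',shift([m[0]/1e3,m[1]/1e3,.034],np.radians(m[2]+90)))
def nest(k,z=.1):
    a=np.radians(PH+[45,135,225,315][k]); n=C+.085*np.array([np.cos(a),np.sin(a)])
    print('nest',k,n.round(4),np.degrees(a)%180,shift([*n,z],a))
if __name__=='__main__':
    for x in sys.argv[1:]:
        nest(int(x)) if x.isdigit() else show(x)
    import d
E
python3 mo.py top
```

```text
motor0 0.94 [0.418 0.385 0.044] [123. 282.]
motor0 0.85 [0.545 0.278 0.043] [167. 234.]
motor0 0.79 [0.546 0.385 0.05 ] [126. 233.]
motor0 0.73 [0.424 0.269 0.045] [168. 280.]
top (547.0, 394.5, np.float64(4.8), -89.3, -89.4, 60) shift [np.float64(135.3), np.float64(330.5), np.float64(217.9), np.float64(-24.3)]
top (483.5, 388.0, np.float64(6.8), -89.4, 82.5, 67) shift [np.float64(192.9), np.float64(303.1), np.float64(217.9), np.float64(-26.3)]
top (487.0, 278.5, np.float64(14.0), 82.5, 79.4, 62) shift [np.float64(153.0), np.float64(201.1), np.float64(217.9), np.float64(-33.5)]
top (427.5, 276.0, np.float64(-9.6), 79.4, 80.4, 60) shift [np.float64(208.2), np.float64(178.8), np.float64(217.9), np.float64(-9.9)]
top (420.0, 388.5, np.float64(-8.5), 82.5, 82.6, 61) shift [np.float64(253.0), np.float64(282.3), np.float64(217.9), np.float64(-11.0)]
[0.56390967 0.03788339 0.25200679] 0.06605227911483047 0.0 [ 1.3414208   0.25057089 -0.38940247] [ 0.05723096 -0.05950632 -0.02829409] yawY 70.45198836554212
```

In the tool's units: 222 mm is 0.296, 165 mm is 0.22, -12 degrees is -0.1333.

Emit:
move_arm(
  targets=[0.032,0.0733,0,-0.0444,0.8,0.064,0.1467,0.04,-0.0889,0.8,0.096,0.22,0.08,-0.1333,0.8,0.1293,0.296,0.096,-0.1333,0.8,0.1293,0.296,0.096,-0.1333,0.8,0.1293,0.296,0.096,-0.1333,0.8],
)

```text
clock: 18.42
tool_pos: [0.5461, 0.2801, 0.1798]
eef_rot: [-0.204, -3.135, 0.002]
contact_force: [-0.2, 0.2, 0.4]
gripper_width: 0.0753
grip_force: 0.0
```

```bash
python3 mo.py wrist
```

```text
motor0 0.96 [0.546 0.286 0.045] [283. 197.]
motor0 0.94 [0.43  0.381 0.045] [382.  43.]
motor0 0.93 [0.427 0.28  0.041] [257.  58.]
motor0 0.56 [0.545 0.391 0.045] [400. 181.]
[0.54645815 0.27868674 0.18073894] 0.07543162864923071 0.0 [ 0.28732597  0.0235616  -0.11163049] [ 0.01336553 -0.13040856  0.01720217] yawY 82.41456412688949
```

```bash
python3 - <<'E'
from h import *
p=shot('wrist','w6');print([px(p,[.5465,.280,z]).round() for z in(.046,)])
E
```

```text
[array([278., 197.])]
```

View pics/w6.png

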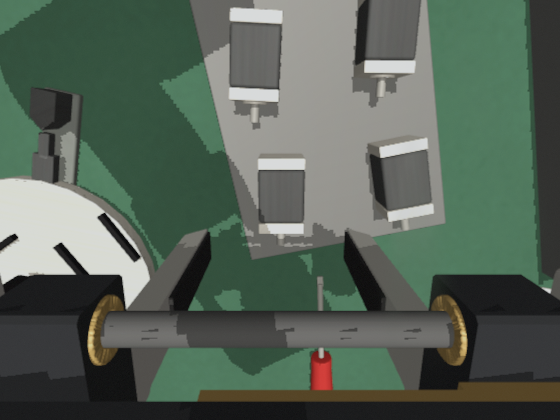

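The wrist view shows motor A squarely between the fingers at (281,196), about 3 mm to the right of the tool axis.

In the tool's units: 146 mm is 0.1947, 140 mm is 0.1867.

Emit:
move_arm(
  targets=[0,0.0027,0.0667,0,0.8,0,0.004,0.1333,0,0.8,0,0.004,0.1867,0,0.8,0,0.004,0.1947,0,0.8,0,0.004,0.1947,0,0.2,0,0.004,0.1947,0,0.2,0,0.004,0.1947,0,0.2,0,0.004,0.1947,0,0.2],
  squeeze=35,
)

```text
clock: 19.58
tool_pos: [0.5467, 0.2828, 0.0357]
eef_rot: [0.205, 3.133, -0.0]
contact_force: [0.4, -2.3, 5.0]
gripper_width: 0.0418
grip_force: 35.0
```

In the tool's units: -85 mm is -0.1133, -50 mm is -0.0667.

Emit:
move_arm(
  targets=[0,0,0,0,0.2,0,0,0,0,0.2,0,0,-0.0667,0,0.2,0,0,-0.1133,0,0.2,0,0,-0.1133,0,0.2],
)

```text
clock: 20.2
tool_pos: [0.5476, 0.2839, 0.1218]
eef_rot: [0.205, 3.13, 0.004]
contact_force: [-0.3, -0.1, -3.2]
gripper_width: 0.0416
grip_force: 35.0
```

```bash
sed -i 's/w=(v>135)/w=(v>(135 if cam=="top" else 185))/' mo.py; python3 mo.py 0 1 2 3
```

```text
nest 0 [ 0.5426 -0.0179] 25.19999999999999 [np.float64(-34.3), np.float64(-299.9), np.float64(21.0), np.float64(57.3)]
nest 1 [ 0.6557 -0.0586] 115.19999999999999 [np.float64(-151.8), np.float64(-325.5), np.float64(21.6), np.float64(-32.7)]
nest 2 [0.6964 0.0545] 25.19999999999999 [np.float64(-177.4), np.float64(-208.0), np.float64(22.0), np.float64(57.3)]
nest 3 [0.5833 0.0952] 115.19999999999993 [np.float64(-59.9), np.float64(-182.5), np.float64(21.5), np.float64(-32.7)]
[0.54764851 0.28388097 0.12176021] 0.0416412054550813 34.99784767627716 [-0.30721373 -0.14123931 -3.19933708] [ 0.10933273 -0.13927255  0.02654432] yawY 82.4877953100718
```

In the tool's units: -325 mm is -0.4333, -281 mm is -0.3747, -33 degrees is -0.3667.

Emit:
move_arm(
  targets=[-0.0293,-0.0613,-0.02,-0.0444,0.2,-0.0587,-0.124,-0.02,-0.0889,0.2,-0.088,-0.1867,-0.02,-0.1444,0.2,-0.116,-0.2493,-0.02,-0.2,0.2,-0.1453,-0.312,-0.02,-0.2556,0.2,-0.1747,-0.3747,-0.02,-0.3222,0.2,-0.2027,-0.4333,-0.02,-0.3667,0.2,-0.2027,-0.4333,-0.0133,-0.3667,0.2],
)

```text
clock: 21.2
tool_pos: [0.6543, -0.0628, 0.1266]
eef_rot: [0.686, -3.063, 0.0]
contact_force: [-0.1, 0.5, -2.5]
gripper_width: 0.0416
grip_force: 35.0
```

In the tool's units: 20 mm is 0.0267, 10 mm is 0.0133.

Emit:
move_arm(
  targets=[0,0,0.0133,0,0.2,0,0,0.0267,0,0.2],
)

```text
clock: 21.45
tool_pos: [0.6528, -0.0576, 0.1075]
eef_rot: [0.694, -3.061, -0.003]
contact_force: [0.2, 0.1, -2.5]
gripper_width: 0.0412
grip_force: 35.0
```

```bash
python3 mo.py 1; python3 - <<'E'
from h import *
p=shot('wrist','w7');print(px(p,[.6557,-.0586,.028]))
E
```

```text
nest 1 [ 0.6557 -0.0586] 115.19999999999999 [np.float64(-2.1), np.float64(-2.2), np.float64(7.5), np.float64(0.3)]
[ 0.65284891 -0.05755947  0.10751707] 0.04123348062342855 34.99785125255585 [ 0.15133519  0.11600066 -2.49737496] [ 0.11388295 -0.09172372  0.02771439] yawY 115.54234947812557
[271.81614921 217.86631861]
```

View pics/w7.png

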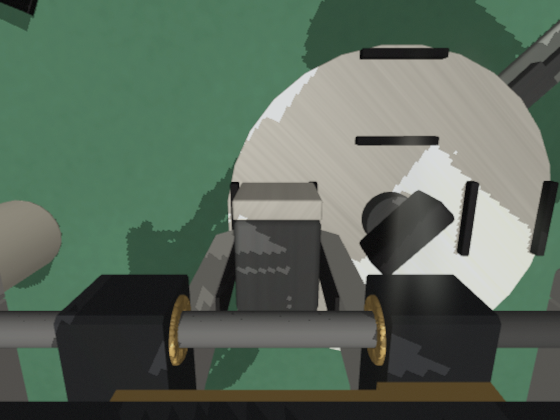

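The wrist view shows the motor over its nest, with rail ends at (234,190) and (313,190) either side of it. I'll make a 2 mm correction and lower.

In the tool's units: 47 mm is 0.0627, 44 mm is 0.0587.

Emit:
move_arm(
  targets=[-0.0027,-0.0027,0.02,0,0.2,-0.0027,-0.0027,0.0467,0,0.2,-0.0027,-0.0027,0.0587,0,0.2,-0.0027,-0.0027,0.0627,0,0.2,-0.0027,-0.0027,0.0627,0,0.2],
)

```text
clock: 22.12
tool_pos: [0.6571, -0.06, 0.0627]
eef_rot: [-0.693, 3.064, -0.001]
contact_force: [0.0, 0.2, -2.8]
gripper_width: 0.042
grip_force: 35.0
```

```bash
python3 mo.py 1
```

```text
nest 1 [ 0.6557 -0.0586] 115.19999999999999 [np.float64(0.7), np.float64(1.9), np.float64(-37.3), np.float64(0.3)]
[ 0.65713924 -0.0600244   0.06268602] 0.04199600766472607 34.997767210006714 [ 0.03579013  0.18136834 -2.75607444] [ 0.08593102 -0.0965256   0.00065367] yawY 115.49176456035266
```

In the tool's units: -110 mm is -0.1467, -90 mm is -0.12.

Emit:
move_arm(
  targets=[0,0.0013,0.004,0,0.2,0,0.0013,0.004,0,0.2,0,0.0013,0.004,0,0.6,0,0.0013,0.004,0,0.6,0,0.0013,0.004,0,0.6,0,0.0013,-0.0533,0,0.6,0,0.0013,-0.12,0,0.6,0,0.0013,-0.1467,0,0.8],
)

```text
clock: 23.12
tool_pos: [0.658, -0.0595, 0.1763]
eef_rot: [-0.692, 3.059, -0.004]
contact_force: [0.0, -1.2, -0.9]
gripper_width: 0.063
grip_force: 0.0
```

```bash
cat > chk.py <<'E'
from mo import *
p,o=motors('top'); find(p,'motor0',minc=.4); [print(m) for m in o]
def inv(v,ctr):
    pass
for k in range(4):
    a=np.radians(PH+[45,135,225,315][k]); n=C+.085*np.array([np.cos(a),np.sin(a)]); print(k,n.round(3),'axis',round((np.degrees(a)+90)%180-180,1))
print('to motor', shift([.547,.392,.16],np.radians(94.5)), shift([.4275,.275,.18],np.radians(80.4)), shift([.42,.387,.16],np.radians(81)))
import d
E
python3 chk.py
```

```text
motor0 0.8 [0.547 0.385 0.047] [126. 233.]
motor0 0.64 [ 0.64  -0.066  0.066] [295. 199.]
motor0 0.56 [0.428 0.269 0.047] [167. 279.]
(547.0, 394.5, np.float64(4.8), -89.3, -89.4, 60)
(483.5, 388.0, np.float64(6.8), -89.4, 82.5, 67)
(427.0, 276.0, np.float64(-9.5), 80.4, 79.5, 61)
(420.0, 388.5, np.float64(-8.5), 82.5, 81.3, 61)
0 [ 0.543 -0.018] axis -64.8
1 [ 0.656 -0.059] axis -154.8
2 [0.696 0.054] axis -64.8
3 [0.583 0.095] axis -154.8
to motor [np.float64(-93.8), np.float64(455.5), np.float64(14.5), np.float64(21.0)] [np.float64(64.3), np.float64(401.2), np.float64(-6.1), np.float64(35.1)] [np.float64(23.0), np.float64(505.6), np.float64(13.7), np.float64(34.5)]
[ 0.6581624  -0.05954836  0.17586238] 0.07083154198798519 0.0 [ 0.23861674  0.75209702 -0.46262693] [ 0.087401   -0.0800195   0.01265855] yawY 115.47831769468192
```

In the tool's units: 456 mm is 0.608, 402 mm is 0.536, 21 degrees is 0.2333.

Emit:
move_arm(
  targets=[-0.0147,0.0733,0,0.0222,0.8,-0.0307,0.1493,0,0.0556,0.8,-0.0467,0.2267,0,0.0889,0.8,-0.0627,0.304,0,0.1222,0.8,-0.0787,0.3813,0,0.1556,0.8,-0.0947,0.4587,0,0.1889,0.8,-0.1107,0.536,0,0.2333,0.8,-0.1253,0.608,0,0.2333,0.8],
)

```text
clock: 24.22
tool_pos: [0.5437, 0.3945, 0.1707]
eef_rot: [0.123, -3.137, 0.002]
contact_force: [1.9, -0.1, -0.6]
gripper_width: 0.0753
grip_force: 0.0
```

Emit:
move_arm(
  targets=[0,0,0,0,0.8,0,0,0,0,0.8],
)

```text
clock: 24.48
tool_pos: [0.5445, 0.3923, 0.171]
eef_rot: [0.124, -3.137, 0.003]
contact_force: [0.1, -0.5, -0.4]
gripper_width: 0.0751
grip_force: 0.0
```

```bash
python3 mo.py wrist
```

```text
motor0 0.82 [0.543 0.397 0.047] [282. 200.]
motor0 0.8 [0.419 0.386 0.047] [281.  45.]
motor0 0.77 [0.431 0.287 0.039] [156.  51.]
wrist (427.0, 277.5, np.float64(-10.4), 79.7, 79.9, 61) shift [np.float64(126.5), np.float64(-104.3), np.float64(138.0), np.float64(14.8)]
[0.54527062 0.39140458 0.17170058] 0.07517659136494012 0.0 [ 0.3447746  -0.43114774 -0.29906574] [ 0.08808986 -0.09712611 -0.04774095] yawY 94.40302913519606
```

In the tool's units: 136 mm is 0.1813, 130 mm is 0.1733.

Emit:
move_arm(
  targets=[0,0.0027,0.0667,0,0.8,0,0.004,0.1333,0,0.8,0,0.004,0.1733,0,0.8,0,0.004,0.1813,0,0.8,0,0.004,0.1813,0,0.2,0,0.004,0.1813,0,0.2,0,0.004,0.1813,0,0.2,0,0.004,0.1813,0,0.2],
)

```text
clock: 25.58
tool_pos: [0.5455, 0.3957, 0.0377]
eef_rot: [-0.123, 3.137, -0.001]
contact_force: [0.9, -1.7, 4.8]
gripper_width: 0.0414
grip_force: 35.0
```

In the tool's units: -95 mm is -0.1267, -50 mm is -0.0667.

Emit:
move_arm(
  targets=[0,0,0,0,0.2,0,0,0,0,0.2,0,0,-0.0667,0,0.2,0,0,-0.1267,0,0.2,0,0,-0.1267,0,0.2],
)

```text
clock: 26.2
tool_pos: [0.5469, 0.3975, 0.1351]
eef_rot: [-0.123, 3.132, 0.007]
contact_force: [0.3, 0.1, -2.0]
gripper_width: 0.042
grip_force: 35.0
```

```bash
python3 mo.py 2 3
```

```text
nest 2 [0.6964 0.0545] 25.19999999999999 [np.float64(-122.0), np.float64(-353.8), np.float64(34.5), np.float64(69.3)]
nest 3 [0.5833 0.0952] 115.19999999999993 [np.float64(-12.5), np.float64(-304.4), np.float64(33.9), np.float64(-20.7)]
[0.5468531  0.39752138 0.13505722] 0.042035558580796835 34.951685070991516 [ 0.25563334  0.10812971 -1.99887785] [ 0.11398477 -0.11649531 -0.01139383] yawY 94.48472759298393
```

In the tool's units: -354 mm is -0.472, -122 mm is -0.1627, 69 degrees is 0.7667.

Emit:
move_arm(
  targets=[-0.0227,-0.0653,0,0.1,0.2,-0.0467,-0.1347,0,0.2111,0.2,-0.0707,-0.2027,0,0.3222,0.2,-0.0933,-0.2707,0,0.4333,0.2,-0.1173,-0.3387,0,0.5444,0.2,-0.1413,-0.4067,0,0.6556,0.2,-0.1627,-0.472,0,0.7667,0.2,-0.1627,-0.472,0.0067,0.7667,0.2],
)

```text
clock: 27.2
tool_pos: [0.6946, 0.0484, 0.1235]
eef_rot: [-1.683, -2.651, 0.004]
contact_force: [-0.3, 1.8, -2.4]
gripper_width: 0.0415
grip_force: 35.0
```

In the tool's units: 20 mm is 0.0267, 10 mm is 0.0133.

Emit:
move_arm(
  targets=[0,0,0.0133,0,0.2,0,0,0.0267,0,0.2,0,0,0.0267,0,0.2],
)

```text
clock: 27.58
tool_pos: [0.6925, 0.0539, 0.1046]
eef_rot: [-1.673, -2.656, 0.003]
contact_force: [0.0, -1.3, -2.0]
gripper_width: 0.0418
grip_force: 35.0
```

```bash
python3 mo.py 2
```

```text
nest 2 [0.6964 0.0545] 25.19999999999999 [np.float64(-1.2), np.float64(3.8), np.float64(4.6), np.float64(0.4)]
[0.69249934 0.05388961 0.10456946] 0.041764328853817534 34.95164752006531 [ 0.00484357 -1.30026706 -2.00705279] [-0.02087261 -0.11503009 -0.011019  ] yawY 25.588865390308065
```

In the tool's units: 41 mm is 0.0547, 38 mm is 0.0507.

Emit:
move_arm(
  targets=[-0.0013,0.0027,0.02,0,0.2,-0.0013,0.0027,0.04,0,0.2,-0.0013,0.0027,0.0507,0,0.2,-0.0013,0.0027,0.0547,0,0.2,-0.0013,0.0027,0.0547,0,0.2],
)

```text
clock: 28.2
tool_pos: [0.6964, 0.0524, 0.0653]
eef_rot: [-1.677, -2.657, 0.0]
contact_force: [0.2, 0.3, -3.1]
gripper_width: 0.0419
grip_force: 35.0
```

```bash
python3 mo.py 2
```

```text
nest 2 [0.6964 0.0545] 25.19999999999999 [np.float64(1.9), np.float64(0.9), np.float64(-34.7), np.float64(0.3)]
[0.69641656 0.05237606 0.06531773] 0.04187486008660575 34.95168685913086 [ 0.16398946  0.27129693 -3.11699421] [-0.05089984 -0.1043365   0.00733795] yawY 25.474245406525576
```

In the tool's units: -110 mm is -0.1467, -90 mm is -0.12.

Emit:
move_arm(
  targets=[0.0013,0.0013,0.0053,0,0.2,0.0013,0.0013,0.0053,0,0.2,0.0013,0.0013,0.0053,0,0.6,0.0013,0.0013,0.0053,0,0.6,0.0013,0.0013,0.0053,0,0.6,0.0013,0.0013,-0.0533,0,0.6,0.0013,0.0013,-0.12,0,0.6,0.0013,0.0013,-0.1467,0,0.8],
)

```text
clock: 29.2
tool_pos: [0.6985, 0.0538, 0.1795]
eef_rot: [1.674, 2.652, 0.005]
contact_force: [-0.3, 0.1, -0.3]
gripper_width: 0.0631
grip_force: 0.0
```

```bash
python3 chk.py
```

```text
motor0 0.82 [0.419 0.383 0.043] [124. 282.]
motor0 0.72 [ 0.651 -0.06   0.065] [293. 196.]
motor0 0.62 [0.427 0.266 0.048] [169. 279.]
motor0 0.6 [ 0.707 -0.36   0.027] [399. 180.]
motor0 0.47 [0.678 0.072 0.07 ] [244. 185.]
(427.5, 276.0, np.float64(-9.6), 80.4, 80.4, 60)
(420.0, 388.5, np.float64(-8.5), 82.5, 82.6, 61)
0 [ 0.543 -0.018] axis -64.8
1 [ 0.656 -0.059] axis -154.8
2 [0.696 0.054] axis -64.8
3 [0.583 0.095] axis -154.8
to motor [np.float64(370.6), np.float64(8.5), np.float64(18.0), np.float64(-69.0)] [np.float64(316.3), np.float64(-149.6), np.float64(-2.8), np.float64(-54.9)] [np.float64(420.7), np.float64(-108.3), np.float64(17.2), np.float64(-55.5)]
[0.69862078 0.05382374 0.17908564] 0.07097373165551267 0.0 [-0.18547321 -0.43841977 -0.78095364] [ 0.00504285 -0.09318402  0.00065055] yawY 25.48412568219699
```

In the tool's units: 421 mm is 0.5613, -108 mm is -0.144, -56 degrees is -0.6222.

Emit:
move_arm(
  targets=[0.072,-0.0187,0,-0.0889,0.8,0.1467,-0.0373,0,-0.1778,0.8,0.2213,-0.056,0,-0.2667,0.8,0.296,-0.076,0,-0.3556,0.8,0.3707,-0.096,0,-0.4444,0.8,0.4453,-0.1147,0,-0.5333,0.8,0.52,-0.1333,0,-0.6222,0.8,0.5613,-0.144,0,-0.6222,0.8],
)

```text
clock: 30.3
tool_pos: [0.4154, 0.3887, 0.174]
eef_rot: [-0.229, -3.131, 0.002]
contact_force: [0.3, 0.3, -0.3]
gripper_width: 0.0749
grip_force: 0.0
```

Emit:
move_arm(
  targets=[0,0,0,0,0.8,0,0,0,0,0.8],
)

```text
clock: 30.55
tool_pos: [0.4183, 0.3866, 0.1746]
eef_rot: [-0.233, -3.132, 0.003]
contact_force: [0.1, 0.5, 0.3]
gripper_width: 0.0753
grip_force: 0.0
```

```bash
python3 mo.py wrist
```

```text
motor0 0.67 [0.423 0.283 0.043] [164. 220.]
motor0 0.61 [0.415 0.385 0.044] [274. 195.]
[0.41894678 0.38632439 0.17490156] 0.07493832379373892 0.0 [-0.27337402  0.3995012  -0.64822357] [ 0.03665173 -0.13309882 -0.03422275] yawY 81.39560440682644
```

In the tool's units: 139 mm is 0.1853, 134 mm is 0.1787.

Emit:
move_arm(
  targets=[0,0.0013,0.0667,0,0.8,0,0.0013,0.1333,0,0.8,0,0.0013,0.1787,0,0.8,0,0.0013,0.1853,0,0.8,0,0.0013,0.1853,0,0.2,0,0.0013,0.1853,0,0.2,0,0.0013,0.1853,0,0.2,0,0.0013,0.1853,0,0.2],
)

```text
clock: 31.65
tool_pos: [0.4189, 0.3889, 0.0375]
eef_rot: [0.233, 3.131, 0.002]
contact_force: [-0.4, -0.1, 3.0]
gripper_width: 0.0414
grip_force: 35.0
```

In the tool's units: -95 mm is -0.1267, -50 mm is -0.0667.

Emit:
move_arm(
  targets=[0,0,0,0,0.2,0,0,0,0,0.2,0,0,-0.0667,0,0.2,0,0,-0.1267,0,0.2,0,0,-0.1267,0,0.2],
)

```text
clock: 32.28
tool_pos: [0.4201, 0.3897, 0.1343]
eef_rot: [0.233, 3.128, 0.007]
contact_force: [0.2, 0.4, -3.7]
gripper_width: 0.0414
grip_force: 35.0
```

```bash
python3 mo.py 3 0
```

```text
nest 3 [0.5833 0.0952] 115.19999999999993 [np.float64(-204.8), np.float64(-267.3), np.float64(34.1), np.float64(-33.7)]
nest 0 [ 0.5426 -0.0179] 25.19999999999999 [np.float64(-181.2), np.float64(-385.2), np.float64(33.4), np.float64(56.3)]
[0.42014091 0.38973894 0.13429181] 0.04140242912486312 34.98306334018707 [ 0.16491827  0.36875769 -3.71135866] [-0.00767259 -0.16445613  0.03812742] yawY 81.4922482208959
```

In the tool's units: -267 mm is -0.356, -220 mm is -0.2933, -34 degrees is -0.3778.

Emit:
move_arm(
  targets=[-0.0387,-0.0507,0,-0.0556,0.2,-0.0827,-0.1093,0,-0.1111,0.2,-0.1293,-0.1693,0,-0.1667,0.2,-0.1773,-0.2307,0,-0.2222,0.2,-0.224,-0.2933,0,-0.2889,0.2,-0.2733,-0.356,0,-0.3778,0.2,-0.2733,-0.356,0.0133,-0.3778,0.2,-0.2733,-0.356,0.0333,-0.3778,0.2],
)

```text
clock: 33.28
tool_pos: [0.58, 0.094, 0.104]
eef_rot: [0.689, -3.061, -0.002]
contact_force: [0.7, 0.9, -3.4]
gripper_width: 0.0419
grip_force: 35.0
```

Emit:
move_arm(
  targets=[0,0,0,0,0.2,0,0,0,0,0.2],
)

```text
clock: 33.52
tool_pos: [0.5807, 0.0952, 0.106]
eef_rot: [0.695, -3.063, -0.0]
contact_force: [-0.6, -0.4, -2.5]
gripper_width: 0.0419
grip_force: 35.0
```

```bash
python3 mo.py 3
```

```text
nest 3 [0.5833 0.0952] 115.19999999999993 [np.float64(-2.3), np.float64(-1.1), np.float64(6.0), np.float64(0.4)]
[0.5807368  0.09517717 0.10600903] 0.041851854509694864 34.98314023017883 [-0.62831143 -0.36074049 -2.50475532] [ 0.08769566 -0.0874648  -0.00103796] yawY 115.581304073506
```

In the tool's units: 43 mm is 0.0573, 39 mm is 0.052.

Emit:
move_arm(
  targets=[-0.0027,-0.0013,0.02,0,0.2,-0.0027,-0.0013,0.04,0,0.2,-0.0027,-0.0013,0.052,0,0.2,-0.0027,-0.0013,0.0573,0,0.2,-0.0027,-0.0013,0.0573,0,0.2],
)

```text
clock: 34.15
tool_pos: [0.5837, 0.0938, 0.0631]
eef_rot: [0.693, -3.064, 0.0]
contact_force: [0.3, -0.1, -2.5]
gripper_width: 0.0419
grip_force: 35.0
```

```bash
python3 mo.py 3
```

```text
nest 3 [0.5833 0.0952] 115.19999999999993 [np.float64(-0.2), np.float64(1.4), np.float64(-36.9), np.float64(0.3)]
[0.58370099 0.09381082 0.06310098] 0.04192440508662602 34.98303830623627 [ 0.29583021 -0.12633904 -2.47818752] [ 0.1027052  -0.09439532 -0.03705291] yawY 115.47333153366392
```

In the tool's units: -110 mm is -0.1467, -90 mm is -0.12.

Emit:
move_arm(
  targets=[0,0.0013,0.0027,0,0.2,0,0.0013,0.0027,0,0.2,0,0.0013,0.0027,0,0.6,0,0.0013,0.0027,0,0.6,0,0.0013,0.0027,0,0.6,0,0.0013,-0.0533,0,0.6,0,0.0013,-0.12,0,0.6,0,0.0013,-0.1467,0,0.8],
)

```text
clock: 35.15
tool_pos: [0.585, 0.0949, 0.177]
eef_rot: [-0.692, 3.059, -0.002]
contact_force: [-0.4, -0.2, -0.2]
gripper_width: 0.0633
grip_force: 0.0
```

```bash
python3 chk.py
```

```text
motor0 0.7 [0.713 0.022 0.07 ] [263. 172.]
motor0 0.69 [ 0.653 -0.056  0.066] [291. 195.]
0 [ 0.543 -0.018] axis -64.8
1 [ 0.656 -0.059] axis -154.8
2 [0.696 0.054] axis -64.8
3 [0.583 0.095] axis -154.8
to motor [np.float64(-93.2), np.float64(284.7), np.float64(16.4), np.float64(21.0)] [np.float64(64.9), np.float64(230.4), np.float64(-4.4), np.float64(35.1)] [np.float64(23.6), np.float64(334.8), np.float64(15.5), np.float64(34.5)]
[0.58523975 0.09489367 0.17654486] 0.0707641662686258 0.0 [ 0.98525864 -1.14256814 -0.65755341] [ 0.10429274 -0.15735982  0.03767791] yawY 115.48012877541606
```

In the tool's units: 230 mm is 0.3067, 172 mm is 0.2293, 35 degrees is 0.3889.

Emit:
move_arm(
  targets=[0.02,0.0693,0,0.0889,0.8,0.0427,0.1467,0,0.2,0.8,0.0653,0.2293,0,0.3111,0.8,0.0867,0.3067,0,0.3889,0.8,0.0867,0.3067,0,0.3889,0.8,0.0867,0.3067,0,0.3889,0.8],
)

```text
clock: 36.0
tool_pos: [0.4255, 0.2742, 0.1727]
eef_rot: [-0.258, -3.131, 0.002]
contact_force: [0.5, 0.3, -0.6]
gripper_width: 0.0753
grip_force: 0.0
```

```bash
python3 mo.py wrist top
```

```text
motor0 0.77 [0.425 0.28  0.04 ] [283. 197.]
motor0 0.71 [0.6   0.12  0.048] [154. 388.]
motor0 0.77 [ 0.655 -0.057  0.067] [292. 194.]
motor0 0.75 [0.693 0.046 0.071] [254. 179.]
motor0 0.72 [0.578 0.094 0.071] [235. 221.]
[0.42673361 0.27342928 0.17308164] 0.07541844539034082 0.0 [ 0.78897525 -0.2176347   0.86337209] [ 0.02233549 -0.20048187 -0.0168797 ] yawY 80.37135310098631
```

Motor C is at about (0.427,0.277), and the other three sit in their nests as expected.

In the tool's units: 137 mm is 0.1827, 133 mm is 0.1773.

Emit:
move_arm(
  targets=[0,0.0027,0.0667,0,0.8,0,0.004,0.1333,0,0.8,0,0.004,0.1773,0,0.8,0,0.004,0.1827,0,0.8,0,0.004,0.1827,0,0.2,0,0.004,0.1827,0,0.2,0,0.004,0.1827,0,0.2,0,0.004,0.1827,0,0.2],
)

```text
clock: 37.2
tool_pos: [0.4267, 0.2769, 0.0374]
eef_rot: [0.259, 3.129, -0.001]
contact_force: [-0.2, -3.9, 6.3]
gripper_width: 0.0421
grip_force: 34.9
```

In the tool's units: -100 mm is -0.1333, -50 mm is -0.0667.

Emit:
move_arm(
  targets=[0,0,0,0,0.2,0,0,0,0,0.2,0,0,-0.0667,0,0.2,0,0,-0.1333,0,0.2,0,0,-0.1333,0,0.2],
)

```text
clock: 37.83
tool_pos: [0.4286, 0.2789, 0.1397]
eef_rot: [0.26, 3.124, 0.007]
contact_force: [0.3, 0.3, -4.5]
gripper_width: 0.0418
grip_force: 34.9
```

```bash
python3 mo.py 0
```

```text
nest 0 [ 0.5426 -0.0179] 25.19999999999999 [np.float64(-161.2), np.float64(-274.1), np.float64(39.4), np.float64(55.3)]
[0.42859479 0.27892759 0.13973319] 0.04180385898114743 34.9226850271225 [ 0.28738284  0.32369024 -4.49541664] [ 0.10546516 -0.19255914 -0.01541229] yawY 80.48376088799591
```

In the tool's units: -274 mm is -0.3653, -161 mm is -0.2147, 55 degrees is 0.6111.

Emit:
move_arm(
  targets=[-0.032,-0.0547,0,0.0889,0.2,-0.0667,-0.1147,0,0.1889,0.2,-0.1027,-0.1747,0,0.2889,0.2,-0.14,-0.2373,0,0.3889,0.2,-0.1773,-0.3013,0,0.5,0.2,-0.2147,-0.3653,0,0.6111,0.2,-0.2147,-0.3653,0.02,0.6111,0.2,-0.2147,-0.3653,0.04,0.6111,0.2],
)

```text
clock: 38.83
tool_pos: [0.5377, -0.0189, 0.1038]
eef_rot: [-1.675, -2.652, 0.002]
contact_force: [-1.0, 0.1, -5.1]
gripper_width: 0.0418
grip_force: 34.9
```

Emit:
move_arm(
  targets=[0,0,0,0,0.2,0,0,0,0,0.2],
)

```text
clock: 39.08
tool_pos: [0.5392, -0.0182, 0.1062]
eef_rot: [-1.674, -2.658, 0.0]
contact_force: [-0.4, 0.1, -3.4]
gripper_width: 0.0416
grip_force: 34.9
```

```bash
python3 mo.py 0
```

```text
nest 0 [ 0.5426 -0.0179] 25.19999999999999 [np.float64(-1.1), np.float64(3.2), np.float64(6.2), np.float64(0.4)]
[ 0.53924463 -0.0182304   0.10615585] 0.041571113637353725 34.92274761199951 [-0.38806959  0.05865181 -3.44123684] [-0.03623466 -0.1543027   0.00127122] yawY 25.591190927428787
```

In the tool's units: 43 mm is 0.0573, 39 mm is 0.052.

Emit:
move_arm(
  targets=[-0.0013,0.0027,0.02,0,0.2,-0.0013,0.0027,0.04,0,0.2,-0.0013,0.0027,0.052,0,0.2,-0.0013,0.0027,0.0573,0,0.2,-0.0013,0.0027,0.0573,0,0.2],
)

```text
clock: 39.7
tool_pos: [0.5418, -0.0195, 0.0631]
eef_rot: [-1.677, -2.656, 0.0]
contact_force: [1.1, 0.4, -3.7]
gripper_width: 0.0421
grip_force: 34.9
```

```bash
python3 mo.py 0
```

```text
nest 0 [ 0.5426 -0.0179] 25.19999999999999 [np.float64(1.2), np.float64(1.4), np.float64(-36.9), np.float64(0.3)]
[ 0.54184365 -0.01954175  0.0631448 ] 0.042148438606961915 34.92272615432739 [ 1.08594746  0.41808783 -3.7056834 ] [-0.01365215 -0.11469472 -0.00349123] yawY 25.471587919304085
```

In the tool's units: -160 mm is -0.2133, -110 mm is -0.1467.

Emit:
move_arm(
  targets=[0.0013,0.0013,0.0027,0,0.2,0.0013,0.0013,0.0027,0,0.2,0.0013,0.0013,0.0027,0,0.6,0.0013,0.0013,0.0027,0,0.6,0.0013,0.0013,0.0027,0,0.6,0.0013,0.0013,-0.0667,0,0.6,0.0013,0.0013,-0.1467,0,0.6,0.0013,0.0013,-0.2133,0,0.8],
)

```text
clock: 40.7
tool_pos: [0.5427, -0.0182, 0.226]
eef_rot: [1.676, 2.655, 0.001]
contact_force: [0.6, 0.0, -0.2]
gripper_width: 0.0632
grip_force: 0.0
```

```bash
python3 - <<'E'
from h import *
t=np.array([.5775,.033,.29]); print(shift(t,np.radians(70.5)), pose()[0])
E
```

```text
[np.float64(31.2), np.float64(53.5), np.float64(-64.0), np.float64(-45.0)] [ 0.54271375 -0.01819863  0.22598786]
```

In the tool's units: -64 mm is -0.0853, 54 mm is 0.072, -45 degrees is -0.5.

Emit:
move_arm(
  targets=[0.0133,0.024,-0.0533,-0.1111,0.8,0.0267,0.048,-0.0853,-0.2222,0.8,0.0413,0.072,-0.0853,-0.3333,0.8,0.0413,0.072,-0.0853,-0.4444,0.8,0.0413,0.072,-0.0853,-0.5,0.8,0.0413,0.072,-0.0853,-0.5,0.8],
)

```text
clock: 41.45
tool_pos: [0.5778, 0.0331, 0.2875]
eef_rot: [0.534, 3.096, -0.0]
contact_force: [-0.2, -0.5, 0.9]
gripper_width: 0.0753
grip_force: 0.0
```

```bash
python3 - <<'E'
from mo import *
p=shot('wrist','w9'); find(p,'motor0',minc=.3); im=cv2.imread('pics/w9.png')
# nest outlines (70x42 at motor top z=.070) drawn for comparison
for k in range(4):
    a=np.radians(PH+[45,135,225,315][k]); e=np.array([np.cos(a),np.sin(a)]); f=np.array([-e[1],e[0]]); n=C+.085*e
    print(k,n.round(3))
    q=np.array([px(p,[*(n+s*.035*f+t*.021*e),.07]) for s,t in((1,1),(1,-1),(-1,-1),(-1,1))])
    cv2.polylines(im,[q.round().astype(int)],True,(0,0,255),1)
cv2.imwrite('pics/w9o.png',im)
import d
E
```

```text
motor0 0.84 [0.581 0.094 0.069] [329. 164.]
motor0 0.73 [ 0.548 -0.012  0.066] [230. 168.]
motor0 0.72 [0.692 0.046 0.07 ] [319. 264.]
motor0 0.67 [ 0.656 -0.051  0.073] [233. 264.]
motor0 0.43 [ 0.534  0.313 -0.002] [477.  62.]
0 [ 0.543 -0.018]
1 [ 0.656 -0.059]
2 [0.696 0.054]
3 [0.583 0.095]
[0.57776835 0.03306254 0.28753808] 0.07492063286667672 0.0 [-0.6843999   0.33638595  0.49255493] [ 0.04495799 -0.19726357  0.02710447] yawY 70.39858614181333
```

View pics/w9o.png

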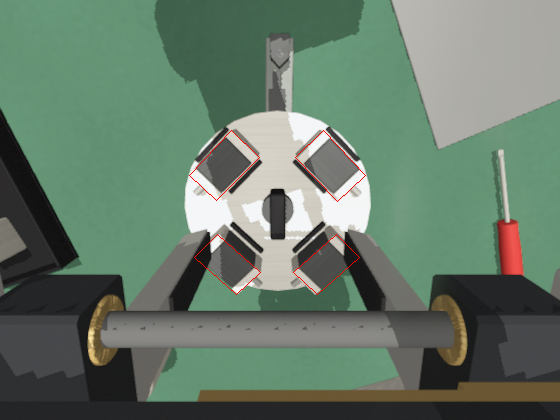

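Wrist view: all four motors lie between their rails at (225,165), (331,165), (231,265) and (326,263), matching the red outlines of the ideal poses. A closer look follows.

```bash
python3 - <<'E'
import cv2
from g import gear
cv2.imwrite('pics/w9c.png',cv2.resize(cv2.imread('pics/w9.png')[30:300,180:380],None,fx=2.22,fy=2.22,interpolation=cv2.INTER_CUBIC))
gear()
E
```

```text
gearbox0 0.66 [ 0.532 -0.354  0.056] [403. 241.]
gearbox0 0.63 [ 0.432 -0.345  0.059] [401. 279.]
top (777, -243, 58, 54, 0.8) [np.float64(-280.2), np.float64(-193.3), np.float64(242.6), np.float64(69.6)]
top (540, -361, 48, 48, 4.5) [np.float64(-96.4), np.float64(-383.9), np.float64(242.5), np.float64(65.9)]
top (435, -356, 48, 48, 4.5) [np.float64(4.2), np.float64(-414.3), np.float64(242.5), np.float64(65.9)]
```

View pics/w9c.png

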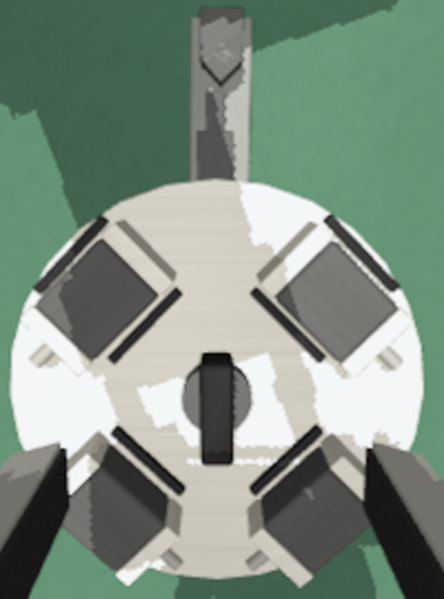

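The motors lie flat between their rails, the pointer is about 3 mm from the nose, the gearboxes are in the tray and the arm is clear.

```bash
python3 -c "
from rig import ticket; print(ticket.finish_job())"
```

```text
the job is handed in; nothing more can be done
None
```

I handed the job in, but the judge returned no verdict: by my last pictures both gearboxes are in the tray, the pointers are about 3 mm apart (7 mm allowed), all four motors lie in nests, and the arm never went near the bystanders.

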